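# Loupe off its hook and into the drawer

## Task

Lift the loupe up and off its hook, lay it flat on the cork mat and let go of it; then take it up again the other way, flat, lay it in the open drawer with the lens towards the drawer's front and the handle towards the back, and push the drawer fully shut. It is glass: never let it drop or fling it. Leave the other things on the bench where they are.

Things in the scene. Friction and masses are not known exactly. Their poses are not given: they have to be found in the camera images.
- loupe: magnifier 159 mm long, ~0.14 kg: dark lens ring 64 mm across, 24 thick; brown handle 20 wide, 12 thick at mid-thickness, 30 to 96 mm from lens centre, then an eye. Origin: lens centre on one face; x along the handle, z lens axis into the ring (mid-thickness z = 12 mm). Starts hanging by the eye, x up, z level away from the post. Lying flat it rests on the lens ring, handle 6 mm clear
- loupe_eye (a point): centre of the brass eye ring at the loupe's handle end (36 mm outside, 26 mm hole, 10 mm thick), 109 mm from the lens centre, at mid-thickness; the hook passes through it at the start
- stand: fixed steel hook stand; origin on the bench, base plate 110 x 90 x 12 mm. Post 16 mm thick, 283 mm high, at x = +20 mm. At height 250 mm an 8 mm wire runs level from the post along -x to x = -75 mm, then slants up and out to its tip at x = -90 mm, height 275 mm. The loupe hangs near x = -60 mm and must rise about 30 mm on its way out
- hook_tip (a point): end of the hook's upturned tip
- mat: fixed cork mat, 180 (x) x 130 (y) x 5 mm. Origin: centre of its underside
- drawer_front (a point): point inside the drawer, on its floor at the middle of the front wall's foot; moves with it; x points to the drawer's back. Inside it is 275 mm (x) by 178 mm (y = -89 to 89), side walls 56 mm above this floor. Front panel 214 mm wide, outer face at x = -21 mm, top 66 mm above the floor. The cabinet, 320 x 220 x 100 mm high, covers the back part of the open drawer
- cab_drawer0_handle (a point): middle of the level brass bar handle on the drawer's front, 35 mm out from the front face; the bar is 110 mm long and runs along the front
- cab_drawer0 (a joint): how far the drawer stands open, m: 0 shut, about 0.2 open; it slides stiffly
- pen: bystander: brown pen, 137 mm long along x, 13 mm thick; origin under its middle
- dividers: bystander: steel dividers lying flat, 170 mm long along x, 64 mm wide; origin near the middle, on the bench
- wedge: bystander: stepped brass feed wedge 90 x 28 x 12 mm; origin under its middle
- jar: bystander: amber glass jar, 60 mm across, 75 mm high; origin under its middle
- tin: bystander: flat round tin, 72 mm across, 45 mm high; origin under its middle
- screwdriver: bystander: screwdriver with brown handle, 160 mm long along x; origin under its middle
Not all that is in view belongs to the job. Of the things shaped like the mat, the cork one is meant.

How it is judged:
On the way, in this order (a step that is already met when the one before it is completed fails the run):
1. the loupe is held in the fingers, off the hook and clear of it (distance between loupe_eye and hook_tip above 0.08 m and contact force between the fingers and loupe above 0.3 N), for 0.1 s.
2. the loupe lies flat and still with its lens on the cork mat, and the fingers have let go of it (x of loupe in the frame of mat between -0.09 and 0.09 m and y of loupe in the frame of mat between -0.065 and 0.065 m and (angle between loupe's own z axis and vertical below 0.15 rad or angle between loupe's own z axis and vertical above 2.99 rad) and height (world z) of loupe below 0.04 m and contact force between loupe and mat above 0.2 N and contact force between the fingers and loupe below 0.05 N and linear speed of loupe below 0.03 m/s), for 0.3 s.
At the end, for the whole second after the job is handed in: The drawer is shut (less than 10 mm open) and the loupe lies at rest in it, flat on its floor (within 0.15 rad, either face up), the lens in the front part (lens centre no more than 30 mm behind the drawer's middle) and the eye end towards the back (no more than 30 mm in front of the middle) (value of joint cab_drawer0 below 0.01 m and (angle between loupe's own z axis and vertical below 0.15 rad or angle between loupe's own z axis and vertical above 2.99 rad) and linear speed of loupe below 0.02 m/s and x of loupe in the frame of drawer_front between 0 and 0.1675 m and y of loupe in the frame of drawer_front between -0.089 and 0.089 m and x of loupe_eye in the frame of drawer_front above 0.1075 m and z of loupe in the frame of drawer_front between -0.01 and 0.04 m); the robot touches nothing.
It fails at once if the loupe falls or flies: faster than 0.6 m/s while no finger touches it (linear speed of loupe above 0.6 m/s and contact force between the fingers and loupe below 0.01 N).
It fails at once if one of the six bystanders is moved by more than 30 mm (distance of any of pen, dividers, wedge, jar, tin, screwdriver from where it was at the start of the episode above 0.03 m).
It also fails if it takes over 72 s, if anything falls off the work surface, if the arm or the gripper's body presses on something with over 40 N, if the wrist force passes 120 N, or if a joint passes its speed limit or range.

## Robot

A 6-joint arm with a two-finger parallel gripper is mounted at the origin on the work surface. World frame = base frame: x ahead of the robot, y to its left, z up, the work surface at z = 0. Lengths are in m, angles in rad, forces in N, time in s.
With the tool pointing down it reaches from about 0.275 to 0.85 m from the base axis. Payload 5.2 kg.
Tool frame: the origin (TCP) lies at the very end of the fingers, on their centre line; the grasp point (between the pads) lies env.grasp_offset behind it (env.grasp_offset is the distance from the TCP to the grasp point, in m); z points along the fingers, y is the line along which they close (so a half turn about z gives the same grasp; the last joint's range is limited). The gripper opens to 85 mm and grips with 20 to 120 N. Pads are 22 mm wide; open, the fingers measure 114 mm over their backs; the gripper's body (76 mm by 85 mm) begins 54 mm behind the grasp point. The pads swing forward as they close: fully open they stand 13 mm farther back than shut.
Start: joints at [1.114, 0.259, 1.535, -0, 1.348, -0.203], TCP at [0.138, 0.532, 0.231] pointing down, gripper open.
Joint ranges: [-3.14, 3.14], [-0.91, 2.08], [0.19, 2.58], [-1.22, 4.36], [0.22, 2.71], [-3.12, 3.12]. Speed limits (rad/s): [2.57, 2.57, 3.14, 3.14, 3.14, 3.14].

## Interface

Orientations are given as [roll, pitch, yaw] about the fixed x, y, z axes, in that order (R = Rz(yaw) Ry(pitch) Rx(roll)).
In Python, from cell import env, cams, sign_off gives the robot as it stands.
- The arm moves only by the tool apply_moves, never from a script. Its arguments are lists of equal length, an entry for each row: "translation": the shift along the tool's x, y, z in m, a list of three; "roll": the turn about the tool's z in rad; "fingers": the closure, from -1 (fully open) to 1 (shut). In form: {"translation": [[tx, ty, tz], ...], "roll": [roll, ...], "fingers": [fingers, ...]}. A call has 1 to 20 rows; each row is the pose to reach, as a shift and turn from the pose commanded when the call began, along the tool's axes at that moment; what a row does not reach only later rows make up. A row lasts 1/12 s, in which the tool goes at most 41.7 mm and 7.16 degrees, less where a joint would pass 70% of its speed; a pose out of reach is approached as far as the arm can. A call with a gripper value outside its range is refused whole. The fingers move at their own pace and stop on an object; the grip force is fixed at half the most. Time passes only in rows, so rows that repeat a pose let the fingers close. It gives the time, the measured TCP pose, the force, the opening and the grip force at its end, in the units of the state.
- env.sense(): the state, without advancing time (a new reading comes with each control period).
- cams.camera(name): name is "scene" or "top" or "wrist"; returns a dict with "frame" (384x512x3 uint8, red, green, blue), "camera_matrix" (3x3 intrinsics, pixels), "k1" (the pictures are not rectified: a ray, as slopes to the right and down, at radius r is drawn at 1 + k1 r^2 times it, then the intrinsics apply), "R" (3x3) and "t" (3): a world point X has camera coordinates R X + t; the wrist camera has in their place "mount" (4x4, takes a point from camera to tool coordinates, whose origin is the TCP and whose axes are the flange's). Camera axes: x right, y down, z forward; pixel columns grow to the right and rows downward; lengths in m; the calibration is good to about 2 mm. A picture is of the moment at which its call begins: read the wrist's pose just before it. There is no depth.
- sign_off(): hands the job in; it is judged then, once.
The state is a dict: "time_s": time; "joint_pos": joint angles; "qvel": joint speeds; "joint_efforts": joint torques, N m; "ee_pos": TCP position; "tool_rot": TCP orientation; "contact_force": force on the tool from outside, world axes, zero at the start; "moment": the same for the moment, N m; "gripper_width": finger opening in m; "gripper_force": force on a finger pad.
Only numpy, scipy, OpenCV 4.12 (cv2) and the standard library are available. Lean on these libraries where they do the work, as an engineer would, in place of code of your own. Each camera call takes 0.05 s, during which the arm holds its last target. There are 200 camera calls.

## Working session

There is one attempt and no reset: what is moved stays moved. The work goes in short steps, Python scripts to look and compute and a tool call to move; the robot and the scene stay as the last step left them, time stands still between calls to the robot, and variables do not carry over. Pictures are saved under pics/ and viewed, at most 10 in all, crops included, and the job is handed in when it is done.

Besides the shell and the picture viewer there is one more tool, called after "Request:" by a JSON object that holds its "op" and its "data". apply_moves: Moves the arm, as the interface text tells. Its arguments: {"type":"object","properties":{"translation":{"type":"array"},"roll":{"type":"array"},"fingers":{"type":"array"}},"required":["translation","roll","fingers"]}

```bash
mkdir -p pics; ls
cat > h.py <<'E'
import numpy as np, cv2
from cell import env, cams, sign_off
from scipy.spatial.transform import Rotation as Ro
def grab(n):
    s=env.sense(); c=cams.camera(n)
    if n=="wrist":
        T=np.eye(4); T[:3,:3]=Ro.from_euler('xyz',s["tool_rot"]).as_matrix(); T[:3,3]=s["ee_pos"]
        M=T@np.array(c["mount"]); c["R"]=M[:3,:3].T; c["t"]=-M[:3,:3].T@M[:3,3]
    return c
def save(c,f): cv2.imwrite(f,cv2.cvtColor(np.asarray(c["frame"]),cv2.COLOR_RGB2BGR))
def ray(c,u,v):
    K=np.array(c["camera_matrix"]); d=np.array([(u-K[0,2])/K[0,0],(v-K[1,2])/K[1,1]]); p=d.copy()
    for _ in range(30): p=d/(1+c["k1"]*(p@p))
    R=np.array(c["R"]); t=np.array(c["t"])
    return -R.T@t, R.T@np.array([p[0],p[1],1])
def atz(c,u,v,z):
    o,d=ray(c,u,v); return o+d*(z-o[2])/d[2]
def proj(c,X):
    x=np.array(c["R"])@np.array(X)+np.array(c["t"]); p=x[:2]/x[2]; p=p*(1+c["k1"]*(p@p)); K=np.array(c["camera_matrix"])
    return K[0,0]*p[0]+K[0,2],K[1,1]*p[1]+K[1,2]
def tri(obs):
    A=np.zeros((3,3));b=np.zeros(3)
    for c,u,v in obs:
        o,d=ray(c,u,v); d/=np.linalg.norm(d); P=np.eye(3)-np.outer(d,d); A+=P;b+=P@o
    X=np.linalg.solve(A,b); return X,[np.round(np.array(proj(c,X))-[u,v],1) for c,u,v in obs]
E
python3 - <<'E'
from h import *
import pickle
s=env.sense(); print(s, env.grasp_offset)
for n in ("scene","top"):
    c=grab(n); save(c,f"pics/{n}0.png"); pickle.dump(c,open(n+"0.pkl","wb"))
    o,d=ray(c,256,192); print(n,o,d,c["k1"])
im=np.hstack([cv2.imread(f"pics/{n}0.png") for n in("scene","top")])
E
```

```text
pics
{'time_s': 0.0, 'joint_pos': array([ 1.11420646e+00,  2.59341682e-01,  1.53612263e+00,  2.03061206e-05,
        1.34801138e+00, -2.02859567e-01]), 'qvel': array([ 1.01153835e-03,  5.35677385e-05, -3.80683214e-04,  5.37029514e-04,
        2.86683326e-04, -1.44381531e-03]), 'joint_efforts': array([ 2.22191899e-03, -4.46035337e+01, -2.90567601e+01,  2.11768003e-05,
        1.17274054e-02,  3.90886555e-05]), 'ee_pos': array([0.13781396, 0.53188674, 0.23045955]), 'tool_rot': array([-3.13975221e+00, -3.98767861e-04,  2.88785748e+00]), 'contact_force': array([-0.24427163, -0.08207343,  0.08142288]), 'moment': array([ 0.03447009,  0.02022335, -0.03363073]), 'gripper_force': 0.0, 'gripper_width': 0.0853394173389351} 0.0187
scene [ 0.90872063 -0.72546043  1.46968118] [-0.25535298  0.47008364 -0.84523795] 0.0006468436229989522
top [0.36515145 0.07698606 1.51419888] [ 0.07160664 -0.01910546 -0.99737891] -0.07636597944847165
```

View pics/scene0.png

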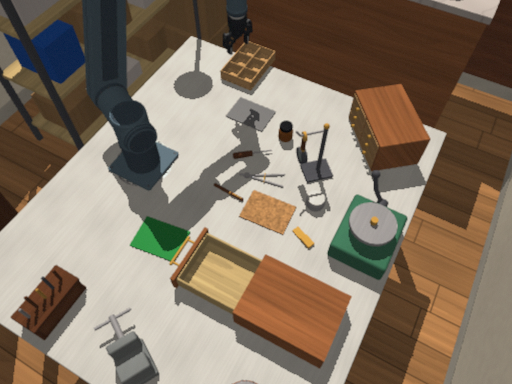

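View pics/top0.png

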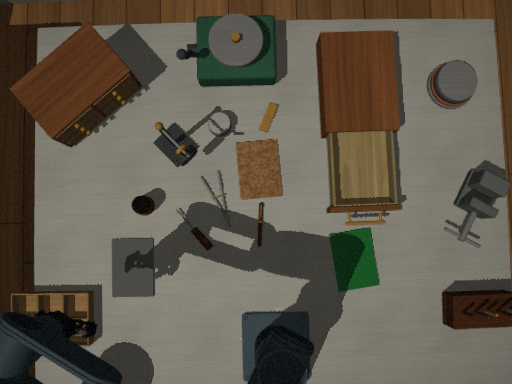

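The scene view shows the stand at about (318,150), the cork mat at (268,212), and the open drawer at (220,275). In the top view the stand is at (176,143) with its hook towards the lower left or upper left, the cork mat is at (260,168), and the drawer front bar is at (365,222). Next I'll enlarge the stand.

Run:
```python
import cv2,numpy as np
a=cv2.imread("pics/scene0.png")[105:215,255:345]; b=cv2.imread("pics/top0.png")[105:215,130:240]
a=cv2.resize(a,None,fx=4.4,fy=4.4,interpolation=cv2.INTER_CUBIC);b=cv2.resize(b,None,fx=3.6,fy=3.6,interpolation=cv2.INTER_CUBIC)
a=np.clip(a*1.6,0,255).astype('uint8');b=np.clip(b*1.6,0,255).astype('uint8')
H=np.zeros((484,396+396,3),'uint8');H[:484,:396]=a[:484,:396];H[:396,396:]=b;cv2.imwrite("pics/z0.png",H)
```

```text
(no output)
```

View pics/z0.png

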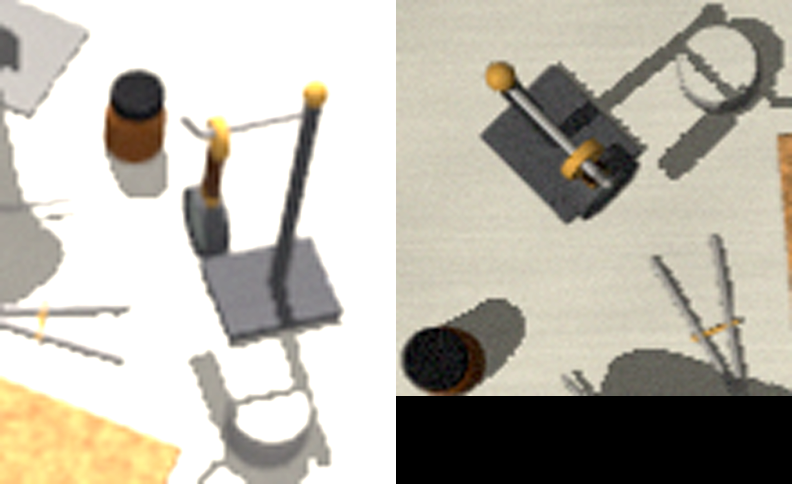

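```bash
cat > m.py <<'E'
from h import *
import pickle
S=pickle.load(open("scene0.pkl","rb"));T=pickle.load(open("top0.pkl","rb"))
E
python3 - <<'E'
from m import *
sc=lambda u,v:(S,255+u/4.4-.4,105+v/4.4-.4); tp=lambda u,v:(T,130+(u-396)/3.6-.4,105+v/3.6-.4)
for n,a,b in [("ball",(315,94),(499,76)),("tip",(185,121),(608,185)),("eye",(217,140),(582,160)),("baseR",(342,316),(0,0))]:
    if b[0]: print(n,*tri([sc(*a),tp(*b)]))
for p in [(555,63),(482,135),(568,224),(648,148)]: print("base",atz(*tp(*p),.012))
for n,z,l in [("mat",.005,[(237,143),(277,139),(282,195),(241,199)]),("bar",.04,[(346,218),(384,222)]),("frontpanel top",.08,[(327,206),(402,205),(402,209),(328,211)]),("cab",.1,[(317,32),(396,31),(398,131),(320,137)]),
 ("tin",.045,[(219,123)]),("wedge",.01,[(269,117)]),("jar",.075,[(140,205)]),("div",.005,[(221,174),(203,177),(229,226)]),("screwdriver",.01,[(179,210),(210,248)]),("pen",.01,[(261,203),(261,245)])]:
    for p in l: print(n,np.round(atz(T,*p,z),3))
E
```

```text
ball [0.63006894 0.30089168 0.27118028] [array([ 0.5, -0.1]), array([0.4, 0.6])]
tip [0.5507675  0.22431996 0.2709509 ] [array([ 0., -0.]), array([0., 0.])]
eye [0.57327877 0.24621034 0.23810099] [array([ 0.5, -0.1]), array([0.4, 0.5])]
base [0.69747069 0.30001569 0.012     ]
base [0.6357635 0.3639351 0.012    ]
base [0.55647796 0.28999387 0.012     ]
base [0.62098615 0.22013003 0.012     ]
mat [0.628 0.104 0.005]
mat [ 0.638 -0.021  0.005]
mat [ 0.462 -0.032  0.005]
mat [0.453 0.095 0.005]
bar [ 0.386 -0.222  0.04 ]
bar [ 0.371 -0.337  0.04 ]
frontpanel top [ 0.422 -0.159  0.08 ]
frontpanel top [ 0.42  -0.382  0.08 ]
frontpanel top [ 0.408 -0.382  0.08 ]
frontpanel top [ 0.408 -0.161  0.08 ]
cab [ 0.944 -0.144  0.1  ]
cab [ 0.945 -0.385  0.1  ]
cab [ 0.638 -0.374  0.1  ]
cab [ 0.624 -0.142  0.1  ]
tin [0.684 0.157 0.045]
wedge [0.707 0.002 0.01 ]
jar [0.437 0.393 0.075]
div [0.532 0.155 0.005]
div [0.524 0.212 0.005]
div [0.37  0.134 0.005]
screwdriver [0.423 0.287 0.01 ]
screwdriver [0.304 0.193 0.01 ]
pen [0.439 0.034 0.01 ]
pen [0.31  0.037 0.01 ]
```

Run:
```python
from m import *
sc=lambda u,v:(S,255+u/4.4-.4,105+v/4.4-.4)
for p in [(203,265),(314,238),(342,314),(231,337)]: print("base",atz(*sc(*p),.012))
for p in [(254,193),(296,208),(281,231),(240,215)]: print("mat",atz(S,*p,.005))
print("tip z .275",[atz(*sc(185,121),.275),atz(T,188.5,156,.275)]); print("ball .285",atz(*sc(315,94),.285),atz(T,158.2,125.7,.285))
print("post foot", atz(*sc(283,317),.012))
```

```text
base [0.5623253  0.28478343 0.012     ]
base [0.63800531 0.36197295 0.012     ]
base [0.69440251 0.2967028  0.012     ]
base [0.6182981 0.2259581 0.012    ]
mat [0.46170982 0.0813961  0.005     ]
mat [0.63245155 0.1001236  0.005     ]
mat [ 0.62740189 -0.01373634  0.005     ]
mat [ 0.46324971 -0.0287035   0.005     ]
tip z .275 [array([0.55188834, 0.22103164, 0.275     ]), array([0.55023159, 0.22387751, 0.275     ])]
ball .285 [0.63192791 0.28766026 0.285     ] [0.62872827 0.29949643 0.285     ]
post foot [0.64966062 0.26802707 0.012     ]
```

The crop shows the post ball at (315,94), the hook tip at (185,121) and the eye at (217,140) in the scene view. In the top view they are at (499,76), (608,185) and (582,160). The triangulated eye is 31 mm from the tip and the tip is 110 mm from the post, which matches the given sizes. Next I'll move above the hook for a close look.

```bash
cat >> h.py <<'E'
def go(p,ydeg=None,cmd=None):
    "shift in tool axes to world TCP p, roll to bring tool y to world angle ydeg"
    s=env.sense(); R=Ro.from_euler('xyz',s["tool_rot"]).as_matrix(); d=R.T@(np.array(p)-s["ee_pos"])
    y=np.degrees(np.arctan2(R[1,1],R[0,1])); out=[np.round(d,4)]
    if ydeg is not None: out.append(("roll",round(-np.radians((ydeg-y+180)%360-180),4)))
    print(out,"y now",round(y,2),"pos",np.round(s["ee_pos"],4),"t",round(s["time_s"],2),"F",np.round(s["contact_force"],1),"w",round(s["gripper_width"],4),"q",np.round(s["joint_pos"],2))
E
python3 - <<'E'
from h import *
go([.138,.532,.37]);go([.573,.246,.37],-45.8)
E
```

```text
[array([-1.000e-04, -1.000e-04, -1.394e-01])] y now 75.46 pos [0.1379 0.5319 0.2306] t 0.1 F [-0.1  0.2 -0.8] w 0.0854 q [ 1.11  0.26  1.54 -0.    1.35 -0.2 ]
[array([-0.4929, -0.1678, -0.1393]), ('roll', np.float64(2.1164))] y now 75.46 pos [0.1379 0.5319 0.2306] t 0.1 F [-0.1  0.2 -0.8] w 0.0854 q [ 1.11  0.26  1.54 -0.    1.35 -0.2 ]
```

Request:
{"op": "apply_moves", "data": {"translation": [[0,0,-0.04],[0,0,-0.08],[0,0,-0.12],[-0.035,-0.012,-0.14],[-0.07,-0.024,-0.14],[-0.105,-0.036,-0.14],[-0.14,-0.048,-0.14],[-0.175,-0.06,-0.14],[-0.21,-0.072,-0.14],[-0.245,-0.084,-0.14],[-0.28,-0.096,-0.14],[-0.315,-0.108,-0.14],[-0.35,-0.12,-0.14],[-0.385,-0.132,-0.14],[-0.42,-0.144,-0.14],[-0.455,-0.156,-0.14],[-0.493,-0.168,-0.14],[-0.493,-0.168,-0.14],[-0.493,-0.168,-0.14],[-0.493,-0.168,-0.14]], "roll": [0.12,0.24,0.36,0.48,0.6,0.72,0.84,0.96,1.08,1.2,1.32,1.44,1.56,1.68,1.8,1.92,2.04,2.116,2.116,2.116], "fingers": [-1,-1,-1,-1,-1,-1,-1,-1,-1,-1,-1,-1,-1,-1,-1,-1,-1,-1,-1,-1]}}

```text
time_s: 1.77
ee_pos: [0.5729, 0.2459, 0.3705]
tool_rot: [-3.14, 0.001, 0.774]
contact_force: [0.3, -0.7, 0.9]
gripper_width: 0.0857
gripper_force: 0.0
```

Run:
```python
from h import *
import pickle
c=grab("wrist"); save(c,"pics/w1.png"); pickle.dump(c,open("w1.pkl","wb")); go([.573,.246,.37],-45.8)
print(c["t"],ray(c,256,192)); print([np.round(proj(c,p)) for p in [(.551,.224,.271),(.573,.246,.238),(.63,.30,.271)]])
```

```text
[array([0.0001, 0.0007, 0.0011]), ('roll', np.float64(0.0034))] y now -45.6 pos [0.5725 0.2464 0.3711] t 1.82 F [-0.7  0.   1. ] w 0.0854 q [0.23 0.35 1.08 0.   1.72 1.02]
[-0.22504878  0.48067976  0.67844459] (array([0.62521624, 0.29545378, 0.51361344]), array([-0.20198601, -0.18772124, -0.96129112]))
[array([257., 230.]), array([257., 184.]), array([258.,  93.])]
```

View pics/w1.png

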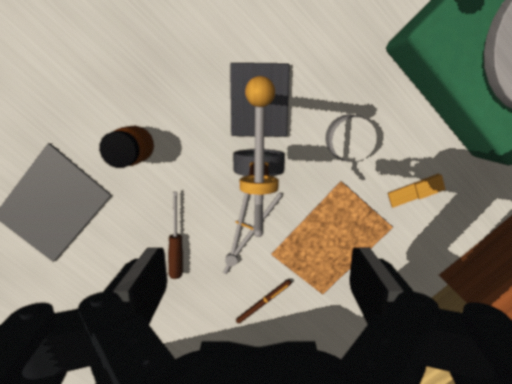

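The wrist view shows the wire vertical in the picture, the tip at (259,231), the eye ring at (258,185) and the ball at (260,91). These agree with the projected positions to about 1.5 px. Next I'll descend and grip the eye.

Request:
{"op": "apply_moves", "data": {"translation": [[0,0,0.03],[0,0,0.06],[0,0,0.09],[0,0,0.115],[0,0,0.135],[0,0,0.145],[0,0,0.145],[0,0,0.145],[0,0,0.145],[0,0,0.145],[0,0,0.145],[0,0,0.145],[0,0,0.145],[0,0,0.145],[0,0,0.145],[0,0,0.145]], "roll": [0,0,0,0,0,0,0,0,0,0,0,0,0,0,0,0], "fingers": [-1,-1,-1,-1,-1,-1,-1,1,1,1,1,1,1,1,1,1]}}

```text
time_s: 3.15
ee_pos: [0.5739, 0.2462, 0.2279]
tool_rot: [3.14, -0.003, 0.772]
contact_force: [0.3, 0.1, 6.1]
gripper_width: 0.0331
gripper_force: 59.4
```

Request:
{"op": "apply_moves", "data": {"translation": [[0,0,0],[0,0,0],[0,0,0.004],[0,0,0.008],[0,0,0.01],[0,0,0.01],[0,0,0.01],[0,0,0.01],[0,0,0.01],[0,0,0.01],[0,0,0.01]], "roll": [0,0,0,0,0,0,0,0,0,0,0], "fingers": [-0.3,-0.3,-0.3,-0.3,-0.3,-0.3,1,1,1,1,1]}}

```text
time_s: 4.07
ee_pos: [0.5732, 0.246, 0.2165]
tool_rot: [3.141, -0.0, 0.772]
contact_force: [0.3, 0.3, -0.7]
gripper_width: 0.033
gripper_force: 59.5
```

Request:
{"op": "apply_moves", "data": {"translation": [[0,0,0],[0,0,0],[0,0,-0.004],[0,0,-0.008],[0,0,-0.009],[0,0,-0.009],[0,0,-0.009],[0,0,-0.009],[0,0,-0.009],[0,0,-0.009],[0,0,-0.009]], "roll": [0,0,0,0,0,0,0,0,0,0,0], "fingers": [-0.3,-0.3,-0.3,-0.3,-0.3,-0.3,1,1,1,1,1]}}

```text
time_s: 4.98
ee_pos: [0.5732, 0.246, 0.2256]
tool_rot: [3.141, -0.0, 0.772]
contact_force: [-0.7, 0.2, 2.8]
gripper_width: 0.033
gripper_force: 59.3
```

Request:
{"op": "apply_moves", "data": {"translation": [[0,0,-0.004],[0,0,-0.009],[-0.005,0,-0.009],[-0.01,0,-0.01],[-0.013,0,-0.012],[-0.016,0,-0.016],[-0.016,0,-0.016]], "roll": [0,0,0,0,0,0,0], "fingers": [1,1,1,1,1,1,1]}}

```text
time_s: 5.57
ee_pos: [0.5614, 0.2344, 0.2423]
tool_rot: [3.141, -0.001, 0.771]
contact_force: [-0.1, 0.3, -1.7]
gripper_width: 0.0328
gripper_force: 59.6
```

Request:
{"op": "apply_moves", "data": {"translation": [[-0.002,0,-0.002],[-0.004,0,-0.004],[-0.006,0,-0.006],[-0.008,0,-0.008],[-0.008,0,-0.008]], "roll": [0,0,0,0,0], "fingers": [1,1,1,1,1]}}

```text
time_s: 5.98
ee_pos: [0.5564, 0.2303, 0.2449]
tool_rot: [-3.139, 0.001, 0.772]
contact_force: [8.3, 4.4, -20.3]
gripper_width: 0.0327
gripper_force: 64.4
```

Request:
{"op": "apply_moves", "data": {"translation": [[0,0,0.003],[-0.002,0,0.004],[-0.003,0,0.004],[-0.003,0,0.004]], "roll": [0,0,0,0], "fingers": [1,1,1,1]}}

```text
time_s: 6.32
ee_pos: [0.5561, 0.2299, 0.2448]
tool_rot: [-3.141, -0.007, 0.772]
contact_force: [11.0, 10.5, -10.5]
gripper_width: 0.0329
gripper_force: 65.4
```

Run:
```python
from h import *
go([.573,.246,.37],-45.8)
c=grab("wrist");S=grab("scene")
a=np.asarray(c["frame"])[60:300,170:350];b=np.asarray(S["frame"])[95:215,260:350]
a=cv2.resize(a,None,fx=2.2,fy=2.2,interpolation=cv2.INTER_CUBIC);b=cv2.resize(b,None,fx=4.4,fy=4.4,interpolation=cv2.INTER_CUBIC)
im=np.hstack([a,b]);cv2.imwrite("pics/z1.png",np.clip(im[:,:,::-1]*1.5,0,255))
```

```text
[array([ 0.0243,  0.0002, -0.125 ]), ('roll', np.float64(0.001))] y now -45.74 pos [0.5561 0.2299 0.2448] t 6.32 F [ 11.   10.5 -10.5] w 0.0329 q [0.2  0.34 1.39 0.   1.41 1.  ][ WARN:0@0.768] global loadsave.cpp:1063 imwrite_ Unsupported depth image for selected encoder is fallbacked to CV_8U.
```

View pics/z1.png

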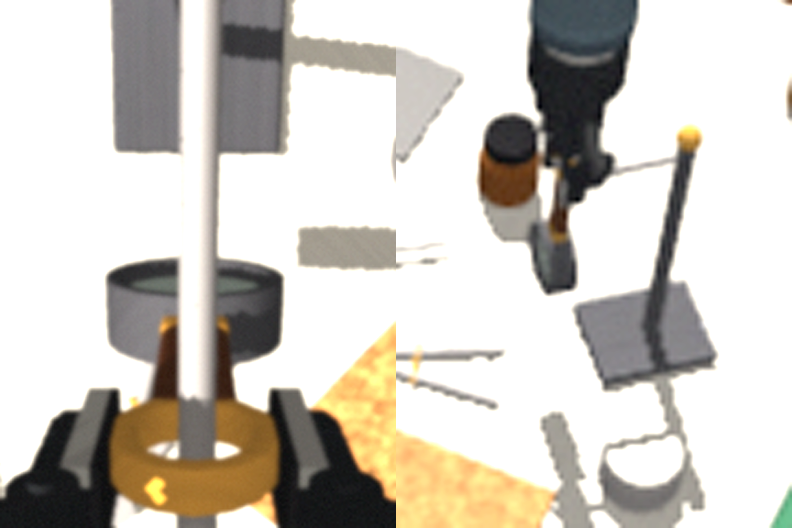

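The ring is centred between the pads, at left panel (193,455), with the wire inside it at the bend. The 15 N inward and 10 N downward force means the ring is wedging on the slanted part and has to tilt slightly. I'll push gently along the slant.

Request:
{"op": "apply_moves", "data": {"translation": [[-0.001,0,-0.002],[-0.002,0,-0.004],[-0.003,0,-0.006],[-0.004,0,-0.008],[-0.004,0,-0.008]], "roll": [0,0,0,0,0], "fingers": [1,1,1,1,1]}}

```text
time_s: 6.83
ee_pos: [0.5508, 0.2241, 0.254]
tool_rot: [3.141, -0.0, 0.772]
contact_force: [-0.4, -0.4, -1.5]
gripper_width: 0.0331
gripper_force: 66.4
```

Request:
{"op": "apply_moves", "data": {"translation": [[-0.003,0,-0.003],[-0.006,0,-0.007],[-0.009,0,-0.011],[-0.012,0,-0.014],[-0.012,0,-0.014]], "roll": [0,0,0,0,0], "fingers": [1,1,1,1,1]}}

```text
time_s: 7.25
ee_pos: [0.5422, 0.2156, 0.2687]
tool_rot: [3.14, -0.001, 0.772]
contact_force: [0.2, 0.6, -2.5]
gripper_width: 0.0326
gripper_force: 66.4
```

Request:
{"op": "apply_moves", "data": {"translation": [[-0.01,0,-0.004],[-0.025,0,-0.008],[-0.045,0,-0.01],[-0.065,0,-0.01],[-0.085,0,-0.01],[-0.085,0,-0.01],[-0.085,0,-0.01],[-0.085,0,-0.01]], "roll": [0,0,0,0,0,0,0,0], "fingers": [1,1,1,1,1,1,1,1]}}

```text
time_s: 7.92
ee_pos: [0.4815, 0.1567, 0.2777]
tool_rot: [3.141, -0.001, 0.771]
contact_force: [1.0, 0.1, -2.1]
gripper_width: 0.0329
gripper_force: 66.4
```

Run:
```python
from h import *
c=grab("wrist");save(c,"pics/w2.png");go([.40,.037,.277],-90)
```

```text
[array([-0.1422,  0.0289,  0.0004]), ('roll', np.float64(0.7717))] y now -45.78 pos [0.4817 0.1569 0.2775] t 7.97 F [-0.7 -0.2 -1.4] w 0.0326 q [0.09 0.15 1.56 0.   1.43 0.89]
```

View pics/w2.png

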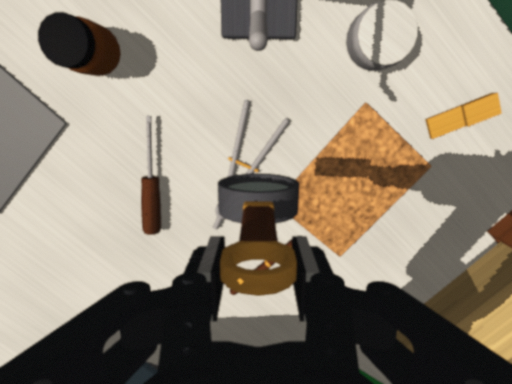

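The wrist view shows the loupe gripped by its eye at (259,266) with the lens ring around (258,197). It is clear of the hook, whose tip is at (258,40). Next I'll estimate its tilt in the grip.

Run:
```python
from h import *
c=grab("wrist"); s=env.sense(); R=Ro.from_euler('xyz',s["tool_rot"]).as_matrix(); p=s["ee_pos"]; n=-R[:,0]; up=np.array([0,0,1.]);m=R[:,1]
for off in (.010,.0155,.022):
  e=p+up*off
  print(off,"eye",np.round(proj(c,e)),[ (d,np.round(proj(c,e+.109*(-up*np.cos(np.radians(d))+n*np.sin(np.radians(d)))))) for d in (-10,0,10,20)])
  for d in(0,15):
    L=e+.109*(-up*np.cos(np.radians(d))+n*np.sin(np.radians(d))); a=n*np.cos(np.radians(d))+up*np.sin(np.radians(d))
    print("  ring ends",d,[np.round(proj(c,L+k*.012*a-.032*m)) for k in(-1,1)],"eye ends",[np.round(proj(c,e+k*.005*a-.018*m)) for k in(-1,1)])
```

```text
0.01 eye [256. 260.] [(-10, array([257., 173.])), (0, array([257., 195.])), (10, array([257., 218.])), (20, array([257., 241.]))]
  ring ends 0 [array([216., 181.]), array([218., 209.])] eye ends [array([218., 251.]), array([218., 270.])]
  ring ends 15 [array([218., 215.]), array([218., 244.])] eye ends [array([218., 250.]), array([218., 271.])]
0.0155 eye [256. 266.] [(-10, array([257., 174.])), (0, array([257., 197.])), (10, array([257., 220.])), (20, array([257., 244.]))]
  ring ends 0 [array([216., 182.]), array([217., 211.])] eye ends [array([216., 256.]), array([217., 276.])]
  ring ends 15 [array([217., 217.]), array([217., 247.])] eye ends [array([216., 255.]), array([217., 277.])]
0.022 eye [256. 274.] [(-10, array([256., 176.])), (0, array([257., 200.])), (10, array([257., 223.])), (20, array([257., 247.]))]
  ring ends 0 [array([214., 185.]), array([216., 214.])] eye ends [array([214., 263.]), array([215., 284.])]
  ring ends 15 [array([216., 220.]), array([216., 250.])] eye ends [array([215., 262.]), array([215., 285.])]
```

Run:
```python
from h import *
go([.461,.037,.277],-90)
```

```text
[array([-0.0986,  0.0715,  0.0003]), ('roll', np.float64(0.772))] y now -45.77 pos [0.4818 0.157  0.2774] t 8.02 F [-0.8 -0.6 -1.2] w 0.0327 q [0.09 0.15 1.56 0.   1.43 0.89]
```

Request:
{"op": "apply_moves", "data": {"translation": [[-0.012,0.009,0],[-0.024,0.018,0],[-0.036,0.027,0],[-0.049,0.036,0],[-0.061,0.045,0],[-0.074,0.054,0],[-0.086,0.063,0],[-0.099,0.072,0],[-0.099,0.072,0.02],[-0.099,0.072,0.05],[-0.099,0.072,0.08],[-0.099,0.072,0.105],[-0.099,0.072,0.12],[-0.099,0.072,0.13],[-0.099,0.072,0.135],[-0.099,0.072,0.138],[-0.099,0.072,0.138]], "roll": [0.1,0.2,0.3,0.4,0.5,0.6,0.7,0.772,0.772,0.772,0.772,0.772,0.772,0.772,0.772,0.772,0.772], "fingers": [1,1,1,1,1,1,1,1,1,1,1,1,1,1,1,1,1]}}

```text
time_s: 9.43
ee_pos: [0.4609, 0.0363, 0.1391]
tool_rot: [-3.141, 0.0, 0.0]
contact_force: [-0.5, 0.3, -1.3]
gripper_width: 0.033
gripper_force: 66.3
```

Request:
{"op": "apply_moves", "data": {"translation": [[0,0,0.003],[0,0,0.006],[0,0,0.008],[0,0,0.009],[0,0,0.009]], "roll": [0,0,0,0,0], "fingers": [1,1,1,1,1]}}

```text
time_s: 9.85
ee_pos: [0.4606, 0.0361, 0.1303]
tool_rot: [3.142, 0.0, -0.0]
contact_force: [0.4, -0.6, -1.4]
gripper_width: 0.0325
gripper_force: 66.3
```

Request:
{"op": "apply_moves", "data": {"translation": [[0,0,0.001],[0,0,0.002],[0,0,0.003],[0,0,0.003]], "roll": [0,0,0,0], "fingers": [1,1,1,1]}}

```text
time_s: 10.18
ee_pos: [0.4628, 0.0359, 0.1299]
tool_rot: [3.141, -0.006, -0.0]
contact_force: [-1.2, 0.8, 14.4]
gripper_width: 0.033
gripper_force: 68.0
```

Request:
{"op": "apply_moves", "data": {"translation": [[0.006,0,0],[0.012,0,0],[0.018,0,0],[0.024,0,0],[0.03,0,0.001],[0.037,0,0.002],[0.043,0,0.003],[0.049,0,0.004],[0.055,0,0.006],[0.06,0,0.008],[0.06,0,0.008]], "roll": [0,0,0,0,0,0,0,0,0,0,0], "fingers": [1,1,1,1,1,1,1,1,1,1,1]}}

```text
time_s: 11.1
ee_pos: [0.5225, 0.0358, 0.1206]
tool_rot: [3.141, -0.003, -0.0]
contact_force: [-0.7, -0.2, 7.6]
gripper_width: 0.0329
gripper_force: 68.6
```

Run:
```python
from h import *
c=grab("wrist");save(c,"pics/w3.png");go([.40,.037,.277],-90)
```

```text
[array([-0.1217, -0.0011, -0.1566]), ('roll', np.float64(-0.0002))] y now -90.01 pos [0.5222 0.0358 0.1208] t 11.15 F [0.2 0.  7.3] w 0.0327 q [-0.14  0.31  1.75 -0.    1.07  1.43]
```

View pics/w3.png

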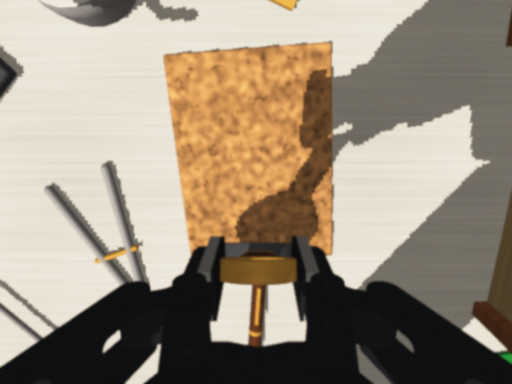

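The loupe is tilting as planned: the eye is at (257,268) and the lens is behind it at about (257,245), swung towards the robot. I'll continue the arc.

Request:
{"op": "apply_moves", "data": {"translation": [[0.006,0,0.002],[0.012,0,0.005],[0.0175,0,0.0075],[0.023,0,0.0105],[0.028,0,0.014],[0.033,0,0.017],[0.038,0,0.021],[0.043,0,0.0245],[0.0475,0,0.029],[0.052,0,0.033],[0.056,0,0.0375],[0.0605,0,0.042],[0.064,0,0.047],[0.068,0,0.052],[0.071,0,0.057],[0.0745,0,0.062],[0.0745,0,0.062]], "roll": [0,0,0,0,0,0,0,0,0,0,0,0,0,0,0,0,0], "fingers": [1,1,1,1,1,1,1,1,1,1,1,1,1,1,1,1,1]}}

```text
time_s: 12.57
ee_pos: [0.5974, 0.0357, 0.0581]
tool_rot: [3.141, -0.004, -0.001]
contact_force: [3.4, -0.1, 5.7]
gripper_width: 0.0328
gripper_force: 70.8
```

Request:
{"op": "apply_moves", "data": {"translation": [[0.003,0,0.0055],[0.0057,0,0.011],[0.008,0,0.017],[0.0105,0,0.0225],[0.0125,0,0.028],[0.014,0,0.034],[0.016,0,0.04],[0.017,0,0.043],[0.017,0,0.043]], "roll": [0,0,0,0,0,0,0,0,0], "fingers": [1,1,1,1,1,1,1,1,1]}}

```text
time_s: 13.32
ee_pos: [0.6124, 0.036, 0.0139]
tool_rot: [3.142, -0.0, -0.0]
contact_force: [4.0, -0.7, 4.0]
gripper_width: 0.0331
gripper_force: 71.9
```

Request:
{"op": "apply_moves", "data": {"translation": [[0.0,0,0.003],[0.001,0,0.006],[0.001,0,0.008],[0.001,0,0.008]], "roll": [0,0,0,0], "fingers": [1,1,1,1]}}

```text
time_s: 13.65
ee_pos: [0.6129, 0.0361, 0.0059]
tool_rot: [-3.141, 0.001, -0.0]
contact_force: [4.0, 0.4, 4.4]
gripper_width: 0.0328
gripper_force: 72.1
```

Request:
{"op": "apply_moves", "data": {"translation": [[0,0,0],[0,0,0],[0,0,0],[0,0,0],[0,0,-0.005],[0,0,-0.02],[0,0,-0.05],[-0.03,0,-0.08],[-0.06,0,-0.11],[-0.06,0,-0.13],[-0.06,0,-0.13],[-0.06,0,-0.13]], "roll": [0,0,0,0,0,0,0,0,0,0,0,0], "fingers": [0.0,-0.2,-0.2,-0.2,-0.2,-0.2,-0.2,-0.2,-0.2,-0.2,-0.2,-0.2]}}

```text
time_s: 14.65
ee_pos: [0.554, 0.036, 0.1384]
tool_rot: [3.141, -0.004, -0.0]
contact_force: [-0.1, -0.6, -1.1]
gripper_width: 0.0513
gripper_force: 0.0
```

Run:
```python
from h import *
import pickle
c=grab("wrist");T=grab("top");pickle.dump((c,T),open("w4.pkl","wb"));go([.545,.037,.1],-90)
a=np.asarray(c["frame"]);b=np.asarray(T["frame"])[25:235,225:415];b=cv2.resize(b,(348,384),interpolation=cv2.INTER_CUBIC)
im=np.hstack([a[:,40:480],b]);save({"frame":im},"pics/z4.png")
```

```text
[array([-0.0079, -0.0009,  0.0359]), ('roll', np.float64(-0.0003))] y now -90.02 pos [0.553  0.0361 0.1359] t 14.75 F [ 0.1  0.4 -1.3] w 0.0513 q [-0.14  0.35  1.66  0.    1.14  1.43]
```

View pics/z4.png

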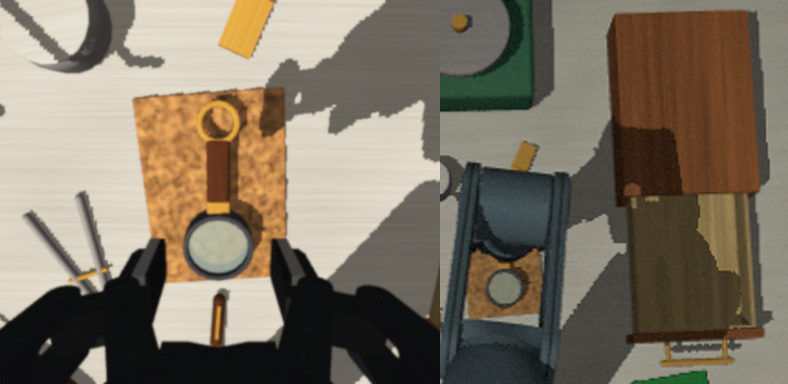

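The loupe lies flat on the mat. Its eye is at wrist pixel (258,120) and its lens at (258,243), with the handle pointing away from the robot. In the top crop the open drawer spans (628..760, 195..335).

Run:
```python
from h import *
import pickle
c,T=pickle.load(open("w4.pkl","rb"))
print("eye",atz(c,258,120,.018),"lens",atz(c,258,243,.03), "handle",atz(c,258,170,.023))
tp=lambda u,v,z:np.round(atz(T,225+(u-440)/1.832,25+v/1.829,z),4)
for n,u,v,z in [("barL",665,363,.05),("barR",730,360,.05),("panL",630,339,.085),("panR",765,331,.085),("cabfL",616,205,.1),("cabfR",761,190,.1),("cabbL",612,15,.1),("cabbR",752,11,.1),("wallL",628,195,.076),("wallLf",631,332,.076)]: print(n,tp(u,v,z))
import cv2
S=grab("scene")
for n,u,v,z in [("panel outer top L",207,230,.085),("R",174,281,.085),("cabfR",237,304,.1),("cabfL",266,258,.1)]: print(n,np.round(atz(S,u,v,z),3))
go([.5,.036,.15],-90)
```

```text
eye [0.6133979 0.0350087 0.018    ] lens [0.5088503  0.03503998 0.03      ] handle [0.57257801 0.03502128 0.023     ]
barL [ 0.3696 -0.2246  0.05  ]
barR [ 0.372  -0.3324  0.05  ]
panL [ 0.4092 -0.1624  0.085 ]
panR [ 0.4171 -0.3816  0.085 ]
cabfL [ 0.6241 -0.1448  0.1   ]
cabfR [ 0.6446 -0.381   0.1   ]
cabbL [ 0.9405 -0.15    0.1   ]
cabbR [ 0.9453 -0.3826  0.1   ]
wallL [ 0.6447 -0.1687  0.076 ]
wallLf [ 0.4208 -0.1659  0.076 ]
panel outer top L [ 0.418 -0.173  0.085]
R [ 0.424 -0.381  0.085]
cabfR [ 0.642 -0.351  0.1  ]
cabfL [ 0.648 -0.172  0.1  ]
[array([-0.0528,  0.0001, -0.0146]), ('roll', np.float64(-0.0002))] y now -90.01 pos [0.5528 0.0361 0.1353] t 14.8 F [ 0.4 -0.1 -0.1] w 0.0514 q [-0.14  0.35  1.66  0.    1.14  1.43]
```

Request:
{"op": "apply_moves", "data": {"translation": [[0.008,0.001,0.03],[0.008,0.001,0.06],[0.008,0.001,0.09],[0.008,0.001,0.11],[0.008,0.001,0.122],[0.008,0.001,0.128],[0.008,0.001,0.128],[0.008,0.001,0.128],[0.008,0.001,0.128],[0.008,0.001,0.128],[0.008,0.001,0.128],[0.008,0.001,0.128]], "roll": [0,0,0,0,0,0,0,0,0,0,0,0], "fingers": [-0.2,-0.2,-0.2,-0.2,-0.2,-0.2,-0.2,1,1,1,1,1]}}

```text
time_s: 15.8
ee_pos: [0.562, 0.035, 0.0094]
tool_rot: [3.141, -0.002, -0.0]
contact_force: [0.9, 0.4, 2.4]
gripper_width: 0.0182
gripper_force: 60.0
```

Request:
{"op": "apply_moves", "data": {"translation": [[0,0,-0.005],[0,0,-0.015],[0,0,-0.035],[0,0,-0.065],[0,0,-0.1],[0,0,-0.13],[0,0.015,-0.14],[-0.003,0.04,-0.14],[-0.006,0.07,-0.14],[-0.009,0.1,-0.14],[-0.012,0.13,-0.14],[-0.015,0.16,-0.14],[-0.018,0.19,-0.14],[-0.021,0.22,-0.14],[-0.024,0.25,-0.14],[-0.027,0.275,-0.14],[-0.029,0.295,-0.14],[-0.029,0.307,-0.14],[-0.029,0.307,-0.14],[-0.029,0.307,-0.14]], "roll": [0,0,0,0,0,0,0,0,0,0,0,0,0,0,0,0,0,0,0,0], "fingers": [1,1,1,1,1,1,1,1,1,1,1,1,1,1,1,1,1,1,1,1]}}

```text
time_s: 17.47
ee_pos: [0.5319, -0.2718, 0.1485]
tool_rot: [-3.141, 0.0, -0.001]
contact_force: [-0.0, 0.7, -1.7]
gripper_width: 0.0182
gripper_force: 59.6
```

Run:
```python
from h import *
import pickle
c=grab("wrist");T=grab("top");pickle.dump((c,T),open("w5.pkl","wb"));go([.533,-.272,.1],-90)
a=np.asarray(c["frame"]);b=np.asarray(T["frame"])[25:235,225:415];b=cv2.resize(b,(288,318),interpolation=cv2.INTER_CUBIC)
im=np.zeros((384,800,3),'uint8');im[:,:512]=a;im[:318,512:]=b;save({"frame":im},"pics/z5.png")
```

```text
[array([0.001 , 0.0015, 0.0484]), ('roll', np.float64(0.0006))] y now -89.97 pos [ 0.532  -0.2705  0.1484] t 17.57 F [ 0.2  0.1 -1.5] w 0.0181 q [-0.66  0.41  1.53  0.    1.2   0.91]
```

View pics/z5.png

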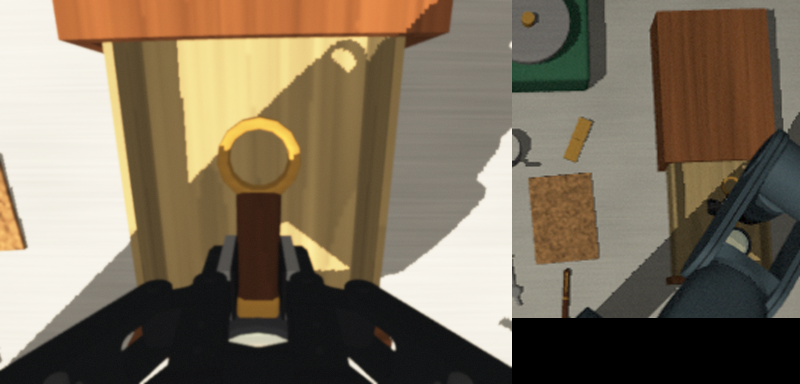

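The wrist view shows the loupe held flat with its eye at (259,155), and the drawer walls symmetric about it at columns 107 and 405. The cabinet edge at row 38 is well beyond the eye. I'll lower it into the drawer.

Request:
{"op": "apply_moves", "data": {"translation": [[0,0,0.03],[0,0,0.06],[0,0,0.085],[0,0,0.1],[0,0,0.108],[0,0,0.112],[0,0,0.116],[0,0,0.118],[0,0,0.118]], "roll": [0,0,0,0,0,0,0,0,0], "fingers": [1,1,1,1,1,1,1,1,1]}}

```text
time_s: 18.32
ee_pos: [0.5326, -0.272, 0.031]
tool_rot: [3.141, -0.001, 0.0]
contact_force: [-0.4, 0.4, -2.6]
gripper_width: 0.0184
gripper_force: 59.6
```

Request:
{"op": "apply_moves", "data": {"translation": [[0,0,0.002],[0,0,0.004],[0,0,0.006],[0,0,0.008],[0,0,0.008]], "roll": [0,0,0,0,0], "fingers": [1,1,1,1,1]}}

```text
time_s: 18.73
ee_pos: [0.5335, -0.2725, 0.0249]
tool_rot: [3.14, -0.003, -0.0]
contact_force: [-0.9, 3.3, 14.1]
gripper_width: 0.018
gripper_force: 61.8
```

Request:
{"op": "apply_moves", "data": {"translation": [[0,0,-0.001],[0,0,-0.001],[0,0,-0.001],[0,0,-0.001],[0,0,-0.01],[0,0,-0.03],[0,0,-0.06],[0,0,-0.095],[0,0,-0.13],[0,0,-0.165],[0,0,-0.17],[0,0,-0.17]], "roll": [0,0,0,0,0,0,0,0,0,0,0,0], "fingers": [0.2,0.0,0.0,0.0,0.0,0.0,0.0,0.0,0.0,0.0,0.0,0.0]}}

```text
time_s: 19.73
ee_pos: [0.5336, -0.2731, 0.1962]
tool_rot: [3.137, -0.006, -0.0]
contact_force: [-0.0, 0.4, -0.4]
gripper_width: 0.0424
gripper_force: 0.0
```

Run:
```python
from h import *
import pickle
c=grab("wrist");pickle.dump(c,open("w6.pkl","wb"));save(c,"pics/w6.png");go([.31,-.275,.195],-90)
```

```text
[array([-0.2224,  0.0028, -0.0018]), ('roll', np.float64(-0.0002))] y now -90.01 pos [ 0.5324 -0.2723  0.1936] t 19.78 F [-0.5  0.4 -1. ] w 0.0426 q [-0.66  0.37  1.47 -0.    1.3   0.91]
```

View pics/w6.png

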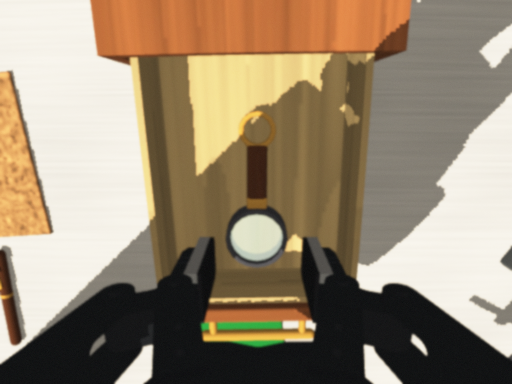

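The loupe lies flat in the drawer with its lens at (257,236) near the front and its eye at (258,128) towards the back. The bar is centred at (258,336). Next I'll go in front of the bar and push.

Request:
{"op": "apply_moves", "data": {"translation": [[-0.03,0,0],[-0.06,0,0],[-0.09,0,0],[-0.12,0,0],[-0.15,0,0],[-0.18,0,0],[-0.21,0,0],[-0.222,0,0],[-0.222,0,0.02],[-0.222,0,0.05],[-0.222,0,0.08],[-0.222,0,0.11],[-0.222,0,0.14],[-0.222,0,0.155],[-0.222,0,0.16],[-0.222,0,0.16],[-0.222,0,0.16]], "roll": [0,0,0,0,0,0,0,0,0,0,0,0,0,0,0,0,0], "fingers": [1,1,1,1,1,1,1,1,1,1,1,1,1,1,1,1,1]}}

```text
time_s: 21.2
ee_pos: [0.3102, -0.2719, 0.0322]
tool_rot: [-3.141, 0.0, -0.0]
contact_force: [-0.1, 0.9, 0.6]
gripper_width: -0.0002
gripper_force: 0.0
```

Now the push: slowly at first to find contact.

Request:
{"op": "apply_moves", "data": {"translation": [[0.015,0,0],[0.03,0,0],[0.04,0,0],[0.048,0,0],[0.055,0,0],[0.062,0,0],[0.07,0,0],[0.078,0,0],[0.086,0,0],[0.094,0,0],[0.102,0,0],[0.11,0,0]], "roll": [0,0,0,0,0,0,0,0,0,0,0,0], "fingers": [1,1,1,1,1,1,1,1,1,1,1,1]}}

```text
time_s: 22.2
ee_pos: [0.4207, -0.2716, 0.0321]
tool_rot: [-3.141, 0.001, -0.0]
contact_force: [-1.8, 1.4, 0.2]
gripper_width: 0.0002
gripper_force: 0.7
```

```bash
cat > prof.py <<'E'
from m import *
c=grab("scene"); go([.56,-.272,.032],-90)
for y in (-.36,-.2):
  for nm,f in (("before",S),("now",c)):
    print(y,nm,[ (round(x,2),*map(int,np.asarray(f["frame"])[int(round(v)),int(round(u))])) for x in np.arange(.38,.67,.02) for u,v in [proj(f,(x,y,.087))]])
E
python3 prof.py
```

```text
[array([ 0.1377, -0.0002,  0.0006]), ('roll', np.float64(-0.0002))] y now -90.01 pos [ 0.4223 -0.2722  0.0324] t 22.25 F [ 1.7 -0.2  0.8] w -0.0001 q [-0.8   0.4   1.89  0.    0.85  0.78]
-0.36 before [(np.float64(0.38), 213, 207, 195), (np.float64(0.4), 214, 207, 196), (np.float64(0.42), 91, 58, 36), (np.float64(0.44), 82, 71, 49), (np.float64(0.46), 103, 87, 57), (np.float64(0.48), 204, 173, 116), (np.float64(0.5), 195, 165, 110), (np.float64(0.52), 192, 163, 110), (np.float64(0.54), 195, 164, 108), (np.float64(0.56), 199, 169, 114), (np.float64(0.58), 200, 168, 113), (np.float64(0.6), 205, 173, 116), (np.float64(0.62), 205, 174, 116), (np.float64(0.64), 183, 135, 85), (np.float64(0.66), 164, 101, 58)]
-0.36 now [(np.float64(0.38), 223, 218, 206), (np.float64(0.4), 223, 219, 207), (np.float64(0.42), 227, 222, 210), (np.float64(0.44), 225, 221, 210), (np.float64(0.46), 227, 223, 212), (np.float64(0.48), 78, 49, 31), (np.float64(0.5), 93, 79, 55), (np.float64(0.52), 110, 94, 64), (np.float64(0.54), 107, 92, 63), (np.float64(0.56), 108, 92, 64), (np.float64(0.58), 99, 85, 57), (np.flo
[... 419 characters left out ...]
8, 74, 51), (np.float64(0.56), 90, 76, 51), (np.float64(0.58), 89, 76, 52), (np.float64(0.6), 89, 75, 50), (np.float64(0.62), 90, 76, 52), (np.float64(0.64), 154, 95, 56), (np.float64(0.66), 149, 92, 53)]
-0.2 now [(np.float64(0.38), 41, 49, 53), (np.float64(0.4), 43, 50, 56), (np.float64(0.42), 73, 71, 68), (np.float64(0.44), 113, 110, 103), (np.float64(0.46), 114, 109, 105), (np.float64(0.48), 79, 50, 32), (np.float64(0.5), 94, 80, 55), (np.float64(0.52), 95, 82, 56), (np.float64(0.54), 93, 79, 53), (np.float64(0.56), 94, 80, 55), (np.float64(0.58), 94, 80, 55), (np.float64(0.6), 93, 79, 54), (np.float64(0.62), 95, 81, 55), (np.float64(0.64), 165, 102, 61), (np.float64(0.66), 158, 97, 57)]
```

Request:
{"op": "apply_moves", "data": {"translation": [[0.005,0,0],[0.012,0,0],[0.02,0,0],[0.028,0,0],[0.036,0,0],[0.044,0,0],[0.052,0,0],[0.06,0,0],[0.068,0,0],[0.076,0,0],[0.084,0,0],[0.092,0,0],[0.1,0,0],[0.107,0,0],[0.113,0,0],[0.118,0,0],[0.122,0,0],[0.125,0,0]], "roll": [0,0,0,0,0,0,0,0,0,0,0,0,0,0,0,0,0,0], "fingers": [1,1,1,1,1,1,1,1,1,1,1,1,1,1,1,1,1,1]}}

```text
time_s: 23.75
ee_pos: [0.5455, -0.272, 0.0323]
tool_rot: [3.141, -0.0, -0.0]
contact_force: [-1.8, 0.6, -0.6]
gripper_width: -0.0001
gripper_force: 0.6
```

```bash
python3 prof.py | grep -v before
```

```text
[array([ 0.0139, -0.0002,  0.0004]), ('roll', np.float64(-0.0002))] y now -90.01 pos [ 0.5461 -0.2722  0.0324] t 23.8 F [ 0.1 -0.3 -0. ] w -0.0001 q [-0.65  0.55  1.61  0.    0.97  0.93]
-0.36 now [(np.float64(0.38), 224, 219, 207), (np.float64(0.4), 225, 220, 209), (np.float64(0.42), 226, 222, 211), (np.float64(0.44), 226, 221, 210), (np.float64(0.46), 227, 223, 213), (np.float64(0.48), 225, 222, 210), (np.float64(0.5), 225, 220, 209), (np.float64(0.52), 226, 221, 209), (np.float64(0.54), 220, 216, 203), (np.float64(0.56), 223, 218, 206), (np.float64(0.58), 108, 105, 99), (np.float64(0.6), 89, 67, 53), (np.float64(0.62), 96, 82, 56), (np.float64(0.64), 96, 70, 46), (np.float64(0.66), 84, 52, 32)]
-0.2 now [(np.float64(0.38), 160, 155, 148), (np.float64(0.4), 71, 85, 91), (np.float64(0.42), 74, 88, 95), (np.float64(0.44), 54, 65, 69), (np.float64(0.46), 48, 58, 63), (np.float64(0.48), 47, 57, 61), (np.float64(0.5), 52, 56, 60), (np.float64(0.52), 44, 53, 56), (np.float64(0.54), 115, 114, 108), (np.float64(0.56), 226, 221, 210), (np.float64(0.58), 227, 222, 211), (np.float64(0.6), 167, 104, 61), (np.float64(0.62), 109, 91, 63), (np.float64(0.64), 166, 101, 60), (np.float64(0.66), 159, 99, 60)]
```

Panel is at about 0.595, still roughly 20 mm from shut. I'll push on slowly and watch the force.

Request:
{"op": "apply_moves", "data": {"translation": [[0.004,0,0],[0.008,0,0],[0.011,0,0],[0.014,0,0],[0.016,0,0],[0.018,0,0],[0.02,0,0]], "roll": [0,0,0,0,0,0,0], "fingers": [1,1,1,1,1,1,1]}}

```text
time_s: 24.38
ee_pos: [0.5652, -0.2719, 0.0323]
tool_rot: [-3.142, 0.0, -0.0]
contact_force: [-1.2, 1.2, 0.6]
gripper_width: 0.0001
gripper_force: 0.5
```

Request:
{"op": "apply_moves", "data": {"translation": [[0.002,0,0],[0.004,0,0],[0.006,0,0],[0.008,0,0],[0.01,0,0],[0.01,0,0]], "roll": [0,0,0,0,0,0], "fingers": [1,1,1,1,1,1]}}

```text
time_s: 24.88
ee_pos: [0.5745, -0.2719, 0.0322]
tool_rot: [-3.141, 0.002, 0.0]
contact_force: [-4.8, 0.4, 2.1]
gripper_width: 0.0001
gripper_force: 2.0
```

Request:
{"op": "apply_moves", "data": {"translation": [[0.001,0,0],[0.002,0,0],[0.003,0,0],[0.003,0,0]], "roll": [0,0,0,0], "fingers": [1,1,1,1]}}

```text
time_s: 25.22
ee_pos: [0.5746, -0.2718, 0.0322]
tool_rot: [-3.14, 0.007, 0.0]
contact_force: [-14.3, -0.3, 7.5]
gripper_width: 0.0004
gripper_force: 7.0
```

```bash
sed -i 's/.38,.67,.02/.58,.68,.006/' prof.py; python3 prof.py | grep -v before
```

```text
[array([-0.0145,  0.0002,  0.0002]), ('roll', np.float64(0.0001))] y now -89.99 pos [ 0.5745 -0.2718  0.0321] t 25.27 F [-14.   -0.3   8.6] w -0.0001 q [-0.62  0.6   1.54 -0.    1.02  0.96]
-0.36 now [(np.float64(0.58), 108, 104, 98), (np.float64(0.59), 110, 107, 101), (np.float64(0.59), 112, 110, 103), (np.float64(0.6), 112, 108, 103), (np.float64(0.6), 111, 109, 102), (np.float64(0.61), 112, 109, 103), (np.float64(0.62), 111, 108, 102), (np.float64(0.62), 109, 106, 101), (np.float64(0.63), 81, 53, 35), (np.float64(0.63), 78, 47, 27), (np.float64(0.64), 84, 54, 34), (np.float64(0.65), 84, 53, 31), (np.float64(0.65), 84, 52, 30), (np.float64(0.66), 85, 53, 31), (np.float64(0.66), 89, 57, 35), (np.float64(0.67), 90, 57, 34), (np.float64(0.68), 89, 54, 31)]
-0.2 now [(np.float64(0.58), 206, 200, 188), (np.float64(0.59), 228, 223, 213), (np.float64(0.59), 227, 223, 212), (np.float64(0.6), 228, 223, 213), (np.float64(0.6), 228, 223, 213), (np.float64(0.61), 228, 223, 212), (np.float64(0.62), 227, 222, 210), (np.float64(0.62), 214, 196, 179), (np.float64(0.63), 164, 101, 59), (np.float64(0.63), 161, 100, 59), (np.float64(0.64), 164, 102, 60), (np.float64(0.65), 161, 101, 58), (np.float64(0.65), 159, 98, 58), (np.float64(0.66), 160, 99, 58), (np.float64(0.66), 158, 98, 57), (np.float64(0.67), 158, 98, 57), (np.float64(0.68), 156, 97, 57)]
```

Request:
{"op": "apply_moves", "data": {"translation": [[-0.005,0,0],[-0.02,0,0],[-0.05,0,0],[-0.09,0,0],[-0.13,0,-0.02],[-0.15,0,-0.06],[-0.16,0,-0.1],[-0.16,0,-0.14],[-0.16,0,-0.15],[-0.16,0,-0.15],[-0.16,0,-0.15],[-0.16,0,-0.15]], "roll": [0,0,0,0,0,0,0,0,0,0,0,0], "fingers": [1,1,1,1,1,1,1,1,1,1,1,1]}}

```text
time_s: 26.27
ee_pos: [0.4178, -0.2715, 0.1813]
tool_rot: [-3.141, 0.001, -0.0]
contact_force: [-0.4, 0.3, -0.9]
gripper_width: 0.0001
gripper_force: 0.0
```

```bash
python3 prof.py | grep -v before
python3 - <<'E'
from m import *
c=grab("top")
print([(round(x,3),*map(int,np.asarray(c["frame"])[int(round(v)),int(round(u))])) for x in np.arange(.54,.68,.008) for u,v in [proj(c,(x,-.35,.09))]])
E
```

```text
[array([0.1426, 0.001 , 0.1486]), ('roll', np.float64(-0.0001))] y now -90.0 pos [ 0.4176 -0.2712  0.1808] t 26.32 F [-0.4 -0.3  0.4] w 0.0002 q [-0.8   0.21  1.73  0.    1.2   0.77]
-0.36 now [(np.float64(0.58), 106, 103, 97), (np.float64(0.59), 105, 103, 97), (np.float64(0.59), 105, 103, 98), (np.float64(0.6), 106, 103, 98), (np.float64(0.6), 107, 105, 98), (np.float64(0.61), 220, 214, 201), (np.float64(0.62), 220, 213, 200), (np.float64(0.62), 218, 211, 199), (np.float64(0.63), 163, 107, 68), (np.float64(0.63), 155, 94, 56), (np.float64(0.64), 164, 101, 60), (np.float64(0.65), 168, 103, 61), (np.float64(0.65), 172, 106, 62), (np.float64(0.66), 173, 109, 64), (np.float64(0.66), 176, 109, 63), (np.float64(0.67), 180, 110, 64), (np.float64(0.68), 180, 111, 65)]
-0.2 now [(np.float64(0.58), 223, 218, 205), (np.float64(0.59), 223, 218, 206), (np.float64(0.59), 223, 219, 206), (np.float64(0.6), 223, 219, 205), (np.float64(0.6), 223, 219, 206), (np.float64(0.61), 223, 218, 205), (np.float64(0.62), 221, 216, 203), (np.float64(0.62), 206, 189, 173), (np.float64(0.63), 160, 97, 57), (np.flo
[... 179 characters left out ...]
53, 95, 56), (np.float64(0.67), 153, 94, 55), (np.float64(0.68), 151, 93, 53)]
[(np.float64(0.54), 76, 72, 70), (np.float64(0.548), 141, 139, 125), (np.float64(0.556), 142, 139, 127), (np.float64(0.564), 140, 138, 127), (np.float64(0.572), 139, 136, 123), (np.float64(0.58), 142, 139, 127), (np.float64(0.588), 137, 136, 124), (np.float64(0.596), 137, 134, 121), (np.float64(0.604), 136, 133, 122), (np.float64(0.612), 139, 138, 125), (np.float64(0.62), 58, 37, 25), (np.float64(0.628), 79, 50, 25), (np.float64(0.636), 91, 56, 32), (np.float64(0.644), 63, 37, 21), (np.float64(0.652), 104, 63, 33), (np.float64(0.66), 106, 64, 39), (np.float64(0.668), 103, 61, 31), (np.float64(0.676), 105, 62, 36)]
```

No drawer interior is visible any more, the panel sits against the cabinet and did not rebound. I'll hand the job in.

```bash
python3 -c "
from cell import sign_off
print(sign_off())"
```

```text
the job is handed in; nothing more can be done
None
```

The job is handed in, with no verdict returned: I lifted the loupe off the hook, laid it flat on the cork mat and let go, then placed it lens-forward in the drawer and pushed the drawer shut to its stop; pictures after shutting show no gap, and I did not separately re-measure the other things on the bench.

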